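# Lock the depth stop with its second nut

## Robot

A 6-joint arm with a two-finger parallel gripper is mounted at the origin on the work surface. World frame = base frame: x ahead of the robot, y to its left, z up, the work surface at z = 0. Lengths are in m, angles in rad, forces in N, time in s.
With the tool pointing down it reaches from about 0.35 to 0.85 m from the base axis. Payload 8.1 kg.
Tool frame: the origin (TCP) lies at the very end of the fingers, on their centre line; the grasp point (between the pads) lies 19 mm behind it; x points along the fingers, y is the direction in which the jaws open and shut, and the axes are right-handed (so a half turn about x gives the same grasp; the last joint's range is limited). The gripper opens to 93 mm and grips with 3 to 60 N. Pads are 15 mm wide; open, the fingers measure 128 mm over their backs; the gripper's body (75 mm by 188 mm) begins 65 mm behind the grasp point.
Start: joints at [1.231, 0.13, 1.488, -0, 1.523, -0.085], TCP at [0.151, 0.581, 0.219] pointing down, gripper open.
Joint ranges: [-2.96, 2.96], [-0.89, 2.26], [0.02, 2.5], [-1.34, 4.48], [0, 2.73], [-2.66, 2.66]. Speed limits (rad/s): [2.39, 2.39, 2.79, 3.14, 3.14, 3.14].

## Interface

Orientations are given as a rotation vector (axis times angle).
In Python, from plant import * gives the robot as it stands. The module is installed in compiled form; this text tells all that it offers.
- The arm moves only by the tool apply_moves, never from a script. Its argument "series" is a list of rows, each an object with "jaw": the gripper's target within -1 to 1 (shut at 1, half-way at 0, fully open at -1); "linear": the shift along the tool's x, y, z normalised to -1 to 1, where 1 is 0.6 m, a list of three; "roll": the turn about the tool's x normalised to -1 to 1, where 1 is 30 degrees. A call has 1 to 20 rows; each row is the pose to reach, as a shift and turn from the pose measured when the call began, along the tool's axes at that moment; what a row does not reach only later rows make up. A row lasts 1/8 s, in which the tool goes at most 62.5 mm and 10.7 degrees, less where a joint would pass 70% of its speed; a pose out of reach is approached as far as the arm can. A call with a number of a shift or a turn outside -1 to 1 is refused whole. A call with a gripper value outside its range is refused whole. The fingers move at their own pace and stop on an object; "force" is the grip in N (left out, the last holds). Time passes only in rows, so rows that repeat a pose let the fingers close. It gives the time, the measured TCP pose, the force and the opening at its end, in the units of the state.
- read_state(): the state, without advancing time (a new reading comes with each control period).
- read_camera(name): name is "side" or "top"; returns a dict with "pixels" (420x560x3 uint8, blue, green, red), "intrinsics" (3x3 intrinsics, pixels), "rvec" (rotation vector, rad) and "tvec" (3), from world to camera coordinates, as OpenCV has them. Camera axes: x right, y down, z forward; pixel columns grow to the right and rows downward; lengths in m; the calibration is good to about 2 mm. A picture is of the moment at which its call begins. There is no depth.
- close_job(): hands the job in, once; it reports no verdict.
The state is a dict: "t": time; "q": joint angles; "dq": joint speeds; "joint_torque": joint torques, N m; "tool_pos": TCP position; "orientation": TCP orientation; "force": force on the tool from outside, world axes, zero at the start; "wrist_torque": the same for the moment, N m; "opening": finger opening in m.
Only numpy, scipy, OpenCV 4.12 (cv2) and the standard library are available. Lean on these libraries where they do the work, as an engineer would, in place of code of your own. Each camera call takes 0.05 s, during which the arm holds its last target. There are 200 camera calls.

## Task

The hex stop nut on the depth stop's threaded stud is already set, with a spring washer lying on it. Run the round lock nut above it down the stud by turning its cross bar clockwise (seen from above) until it meets the washer, then tighten it to about 0.6 N m (a push of 11 N close to the end of the bar) so that the two nuts lock. Do not force it beyond that, or the stop nut is dragged round and its setting is lost; leave the other things on the bench where they are.

Things in the scene. Friction and masses are not known exactly. Their poses are not given: they have to be found in the camera images.
- stop_post: the depth stop, screwed to the bench (does not move): grey cast foot 110 x 90 x 16 mm with a boss of 56 mm diameter up to 50 mm, and an upright steel stud of 24 mm diameter whose end stands 125 mm above the bench. Origin on the stud's axis at bench level, z up the stud. The thread is right-handed with 5 mm pitch: a nut turned clockwise seen from above goes down 5 mm a turn
- stop_nut: the first nut, dark steel hexagon, 36 mm across flats, 20 mm tall, on the stud, with the spring washer on its upper face. Origin on the axis at its underside. It sits by friction: a torque of more than about 0.9 N m on the lock nut drags it round
- stop_nut_corner (a point): a point on the upper edge of the hex stop nut, at one of its corners, 20.8 mm from the axis (moves when the stop nut is dragged round)
- washer_edge (a point): point on the inner edge of the bright spring washer (35 mm diameter, body 3.5 mm thick) lying on the stop nut: 12.5 mm from the axis, towards its lip, at the body's upper face. Its sprung end stands an unknown 0 to 1.5 mm higher: there the lock nut meets it. Tightening then carries the washer clockwise on the stop nut by at most 9 degrees (this point: 2 mm); it stays so
- lock_nut: the second nut: bright steel round collar, 42 mm diameter, 22 mm tall, 0.6 to 1.4 turns from meeting the washer at the start. Origin on the axis at its underside; x along its cross bar, z up. Turns stiffly (0.10 N m, about 2 N at the bar's end) and stays where left. When it meets the washer the resistance jumps to 0.4 N m and rises to 0.6 N m over the next 9 degrees: feel for it
- lock_nut_mid (a point): point on the stud's axis at the height of the cross bar's centre line, 11 mm above the lock nut's underside. Torque on the lock nut about this axis: tight from about 0.5 N m, best 0.6; above about 0.9 N m the stop nut is dragged round. The measured heights do not tell where the nut meets the washer
- bar_end_a (a point): ball end of the cross bar at the nut's +x side, 70 mm from the axis, at the bar's centre line; bar of 10 mm diameter, ball of 15 mm. From the collar to the balls the bar is free to be pushed or pinched
- bar_end_b (a point): the same at the other end of the bar (-x side), 70 mm from the axis
- spare_nut: spare hex nut, 30 mm across flats, 16 mm tall, lying beside the depth stop; a bystander, origin at its underside's centre
- washer: flat steel washer, 38 mm diameter, 5 mm thick, lying beside the depth stop; a bystander, origin at its underside's centre
- v_block: dark steel V-block, 70 x 45 x 40 mm, beside the depth stop; a bystander, origin at its underside's centre
- pin_bin: red bin of steel pins, 85 x 120 x 40 mm; a bystander, origin at its underside's centre
- drilled_disc: drilled wooden disc, 100 mm diameter, 18 mm thick; a bystander, origin at its underside's centre
- pliers: pliers, about 160 mm long; a bystander, origin at its underside's centre
- scriber: round scriber, 138 mm long, 8 mm thick; a bystander, origin at its underside's centre
- empty_bin: empty red bin, 75 x 75 x 45 mm; a bystander, origin at its underside's centre
There are look-alikes about, which are no part of the job. What is shaped like the stop_post but blue or orange is not meant.

How it is judged:
On the way, in this order (a step that is already met when the one before it is completed fails the run):
1. the lock nut has been run down to where its underside is within about 2 mm of the washer's body (z of lock_nut in the frame of stop_nut below 0.0256 m).
2. the lock nut is tightened (about 0.5 N m): the spring washer is wound down, turned clockwise on the stop nut by 5 degrees or more (z of lock_nut in the frame of stop_nut below 0.0252 m and y of washer_edge in the frame of stop_nut below -0.001 m), for 0.2 s.
At the end, for the whole second after the job is handed in: the lock nut is down on the washer (underside at most 1.7 mm above the washer's body) and at rest; the washer stays turned at least 5 degrees clockwise on the stop nut (1 mm at its inner edge); the stop nut's corner is within 3 mm (8 degrees) of where it was (all of step 2 and distance of stop_nut_corner from where it was at the start of the episode below 0.003 m and angular speed of lock_nut below 0.05 rad/s); the robot touches nothing.
It fails at once if the stop nut is dragged round (its corner moves more than 3 mm): the setting is lost (distance of stop_nut_corner from where it was at the start of the episode above 0.003 m).
It fails at once if a bystander is shifted by more than 20 mm (distance of any of spare_nut, washer, v_block, pin_bin, drilled_disc, pliers, scriber, empty_bin from where it was at the start of the episode above 0.02 m).
It also fails if it takes over 61 s, if anything falls off the work surface, if the arm or the gripper's body presses on something with over 40 N, if the wrist force passes 120 N, or if a joint passes its speed limit or range.

## Working session

There is one attempt and no reset: what is moved stays moved. The work goes in short steps, Python scripts to look and compute and a tool call to move; the robot and the scene stay as the last step left them, time stands still between calls to the robot, and variables do not carry over. Pictures are saved under pics/ and viewed, about 8 in all and at most 12, crops included, and the job is handed in when it is done.

Besides the shell and the picture viewer there is one more tool, called after "Call:" by a JSON object that holds its "api" and its "payload". apply_moves: Moves the arm, as the interface text tells. Its arguments: {"type":"object","properties":{"series":{"type":"array"},"force":{"type":"number"}},"required":["series"]}

```bash
mkdir -p pics; cat > h.py <<'E'
from plant import *
import numpy as np, cv2
def cam(n):
    c=read_camera(n); R=cv2.Rodrigues(np.array(c['rvec'],float))[0]; return c['pixels'],np.array(c['intrinsics'],float),R,np.array(c['tvec'],float).ravel()
def ray(K,R,t,uv):
    d=R.T@np.linalg.inv(K)@np.array([uv[0],uv[1],1.]); return -R.T@t,d
def onz(K,R,t,uv,z):
    o,d=ray(K,R,t,uv); return o+d*(z-o[2])/d[2]
def proj(K,R,t,p):
    q=K@(R@np.array(p,float)+t); return q[:2]/q[2]
E
python3 - <<'E'
from h import *
s=read_state(); print({k:np.round(v,3) for k,v in s.items()})
ims=[]
for n in('top','side'):
    im,K,R,t=cam(n); cv2.imwrite(f'pics/{n}0.png',im); np.savez(n+'0.npz',im=im,K=K,R=R,t=t); print(n,K.round(1).tolist(),(-R.T@t).round(3),R.round(2).tolist())
E
```

```text
{'t': np.float64(0.0), 'q': array([ 1.231,  0.131,  1.489,  0.   ,  1.523, -0.085]), 'dq': array([ 0.002,  0.002,  0.001, -0.001,  0.001,  0.001]), 'joint_torque': array([-1.0000e-03, -5.5984e+01, -4.9175e+01,  7.7000e-02,  3.5000e-02,
       -0.0000e+00]), 'tool_pos': array([0.151, 0.58 , 0.218]), 'orientation': array([ 0.199,  1.562, -0.201]), 'force': array([-0.774, -0.48 , -0.278]), 'wrist_torque': array([-0.009, -0.044,  0.003]), 'opening': np.float64(0.093)}
top [[486.3, 0.0, 279.4], [0.0, 486.3, 212.3], [0.0, 0.0, 1.0]] [0.292 0.008 1.362] [[-0.0, -1.0, 0.02], [-0.98, -0.0, -0.19], [0.19, -0.02, -0.98]]
side [[395.9, 0.0, 280.2], [0.0, 395.9, 211.6], [0.0, 0.0, 1.0]] [0.431 0.873 0.595] [[-1.0, -0.1, -0.01], [-0.04, 0.51, -0.86], [0.09, -0.86, -0.51]]
```

View pics/top0.png

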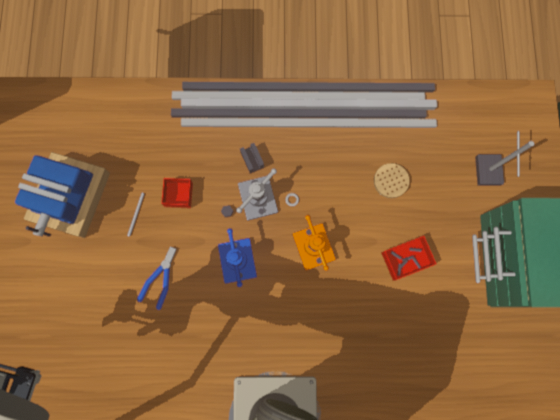

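View pics/side0.png

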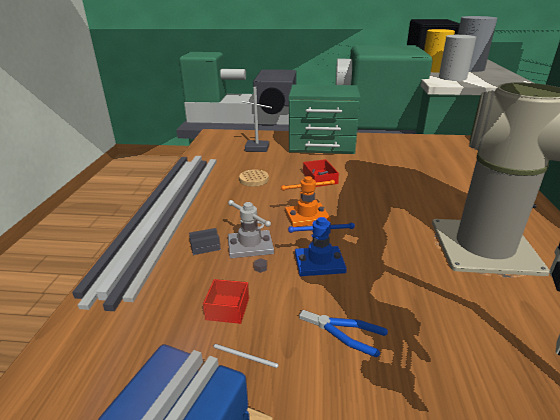

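Three look-alikes are in view. Grey is at top (257,192) / side (249,225), blue at top (237,258) / side (321,245), and orange at top (316,243) / side (307,205). The description says grey, so I'll check it in one close crop.

```bash
python3 - <<'E'
from h import *
a=np.load('top0.npz')['im'][150:230,215:305]; b=np.load('side0.npz')['im'][190:280,185:285]
f=lambda x:cv2.resize(x,(400,int(x.shape[0]*400/x.shape[1])),interpolation=cv2.INTER_CUBIC)
a,b=f(a),f(b); h=max(len(a),len(b)); o=np.zeros((h,800,3),np.uint8); o[:len(a),:400]=a;o[:len(b),400:]=b
cv2.imwrite('pics/c0.png',o)
E
```

```text
(no output)
```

View pics/c0.png

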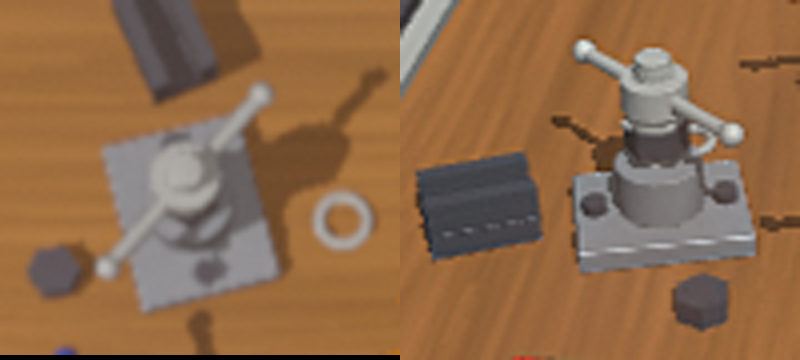

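The crop shows the grey post with bar balls at about top (274,171) and (239,210), side (231,202) and (268,223). Stud tip is at top (256.4,187.8), side (248,204). The dark hex nut and bright washer sit below the collar. Triangulating next.

```bash
cat >> h.py <<'E'
def tri(T,S,a,b):
    A=[];B=[]
    for c,uv in((T,a),(S,b)):
        o,d=ray(c['K'],c['R'],c['t'],uv); d/=np.linalg.norm(d); P=np.eye(3)-np.outer(d,d); A.append(P);B.append(P@o)
    p=np.linalg.lstsq(np.vstack(A),np.hstack(B),rcond=None)[0]
    return p,[ (proj(c['K'],c['R'],c['t'],p)-uv).round(1) for c,uv in((T,a),(S,b))]
E
python3 - <<'E'
from h import *
T=np.load('top0.npz');S=np.load('side0.npz')
P=[]
for n,a,b in(('farA',(273.95,171.15),(230.75,202.5)),('nearB',(239.1,210.3),(268,223.25)),('stud',(256.4,187.8),(248.25,203))):
    p,e=tri(T,S,a,b);P.append(p);print(n,p.round(4),e)
v=P[0]-P[1];print('len',np.linalg.norm(v),'ang',np.degrees(np.arctan2(v[1],v[0])),'mid',(P[0]+P[1])/2)
for n,uv in(('v',(251,158)),('spare',(227.5,211)),('washer',(292,200))): print(n,onz(T['K'],T['R'],T['t'],uv,.02).round(3))
print(onz(T['K'],T['R'],T['t'],(256.4,187.8),.125))
# tool axes
print(cv2.Rodrigues(np.array(read_state()['orientation']))[0].round(3))
E
```

```text
farA [0.6502 0.0022 0.0967] [array([-0. , -0.5]), array([0.5, 0.1])]
nearB [0.5421 0.0941 0.0973] [array([-0. , -0.4]), array([0.5, 0.1])]
stud [0.5963 0.048  0.1237] [array([-0. , -0.2]), array([0.2, 0. ])]
len 0.14192686479539526 ang -40.39804945096841 mid [0.59613585 0.0481438  0.09698119]
v [0.709 0.068 0.02 ]
spare [0.554 0.132 0.02 ]
washer [ 0.586 -0.049  0.02 ]
[0.59549551 0.04795964 0.125     ]
[[-0.001  0.252  0.968]
 [-0.002  0.968 -0.252]
 [-1.    -0.002 -0.   ]]
```

Triangulation agrees with the given sizes: bar length is 142 mm (140 expected), the axis is at (0.596,0.048), the bar is at z 0.097, and the bar angle is 139.6°/-40.4°.

The plan is to close the fingers and keep the tool's axes aligned with the world. I'll push the near arm around the axis, reading the torque from force and moment.

Call:
{"api": "apply_moves", "payload": {"series": [{"jaw": 1,"linear": [0,-0.711,0.869],"roll": -0.487},{"jaw": 1,"linear": [0,-0.711,0.869],"roll": -0.487},{"jaw": 1,"linear": [0,-0.711,0.869],"roll": -0.487},{"jaw": 1,"linear": [0,-0.711,0.869],"roll": -0.487},{"jaw": 1,"linear": [0,-0.711,0.869],"roll": -0.487},{"jaw": 1,"linear": [0,-0.711,0.869],"roll": -0.487},{"jaw": 1,"linear": [0,-0.711,0.869],"roll": -0.487},{"jaw": 1,"linear": [0,-0.711,0.869],"roll": -0.487},{"jaw": 1,"linear": [0,-0.711,0.869],"roll": -0.487},{"jaw": 1,"linear": [0,-0.711,0.869],"roll": -0.487},{"jaw": 1,"linear": [0,-0.711,0.869],"roll": -0.487},{"jaw": 1,"linear": [0,-0.711,0.869],"roll": -0.487},{"jaw": 1,"linear": [0,-0.711,0.869],"roll": -0.487},{"jaw": 1,"linear": [0,-0.711,0.869],"roll": -0.487},{"jaw": 1,"linear": [0,-0.711,0.869],"roll": -0.487}], "force": 30}}

```text
t: 1.98
tool_pos: [0.5477, 0.0369, 0.2185]
orientation: [-0.003, 1.571, 0.0]
force: [-0.1, 0.5, -0.4]
opening: 0.0006
```

Call:
{"api": "apply_moves", "payload": {"series": [{"jaw": 1,"linear": [0.1,0,0],"roll": 0},{"jaw": 1,"linear": [0.2,0,0],"roll": 0},{"jaw": 1,"linear": [0.243,0,0],"roll": 0},{"jaw": 1,"linear": [0.243,0,0],"roll": 0}]}}

```text
t: 2.48
tool_pos: [0.5452, 0.0374, 0.0702]
orientation: [-0.003, 1.576, 0.001]
force: [0.2, -0.3, 0.4]
opening: 0.0005
```

```bash
cat >> h.py <<'E'
C=np.array([.5961,.048])
def tgt(th,s=.043):
    a=np.radians(th); n=np.array([-np.sin(a),np.cos(a)]); h=.0175*abs(n[1])+.0075*abs(n[0])
    return C+s*np.array([np.cos(a),np.sin(a)])+(.005+h)*n
def torque():
    s=read_state(); p=np.array(s['tool_pos'])[:2]-C; f=s['force']; return s['t'],np.round(s['tool_pos'],4),np.round(f,2),np.round(s['wrist_torque'],3),'F-part',round(p[0]*f[1]-p[1]*f[0],3)
E
python3 - <<'E'
from h import *
s=read_state();p=np.array(s['tool_pos']);print(torque())
for th in range(160,-66,-10):
    d=(tgt(th)-p[:2])/.6; print(th,tgt(th).round(4),'y,z',d[1].round(3),d[0].round(3))
im,*_=cam('side');im2,*_=cam('top')
b=cv2.resize(im[150:290,170:330],(457,400));a=cv2.resize(im2[140:240,205:305],(343,343))
o=np.zeros((400,800,3),np.uint8);o[:,:457]=b;o[:343,457:]=a;cv2.imwrite('pics/c1.png',o)
E
```

```text
(2.475, array([0.5452, 0.0374, 0.0702]), array([ 0.17, -0.29,  0.42]), array([ 0.038, -0.027,  0.006]), 'F-part', np.float64(0.016))
160 [0.5475 0.0401] y,z 0.005 0.004
150 [0.5469 0.0488] y,z 0.019 0.003
140 [0.5482 0.0578] y,z 0.034 0.005
130 [0.5516 0.0668] y,z 0.049 0.011
120 [0.5571 0.0751] y,z 0.063 0.02
110 [0.5644 0.0822] y,z 0.075 0.032
100 [0.5734 0.0877] y,z 0.084 0.047
90 [0.5836 0.091 ] y,z 0.089 0.064
80 [0.5884 0.093 ] y,z 0.093 0.072
70 [0.5939 0.0946] y,z 0.095 0.081
60 [0.6001 0.0954] y,z 0.097 0.091
50 [0.6069 0.0951] y,z 0.096 0.103
40 [0.6141 0.0934] y,z 0.093 0.115
30 [0.6214 0.0902] y,z 0.088 0.127
20 [0.6283 0.0853] y,z 0.08 0.138
10 [0.6344 0.0786] y,z 0.069 0.149
0 [0.6391 0.0705] y,z 0.055 0.156
-10 [0.6425 0.0637] y,z 0.044 0.162
-20 [0.6447 0.0559] y,z 0.031 0.166
-30 [0.6453 0.0472] y,z 0.016 0.167
-40 [0.644  0.0382] y,z 0.001 0.165
-50 [0.6406 0.0292] y,z -0.014 0.159
-60 [0.6351 0.0209] y,z -0.028 0.15
```

View pics/c1.png

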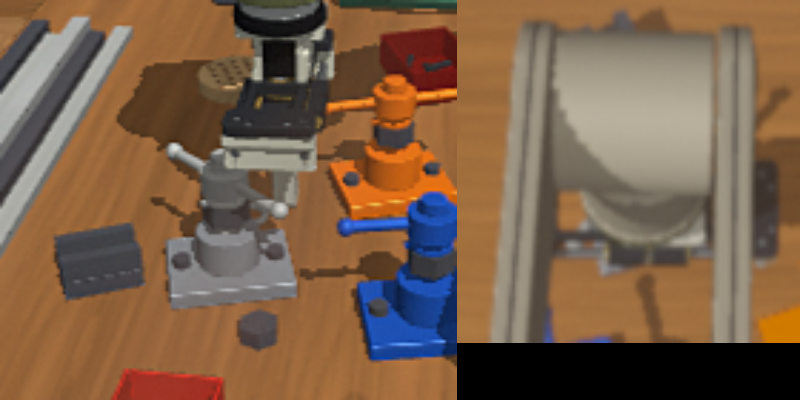

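The side view shows the closed fingers just behind the near ball, clear of the bar and the blue and orange posts. First push is about 180°, which is still short of the 216° minimum.

Call:
{"api": "apply_moves", "payload": {"series": [{"jaw": 1,"linear": [0,0.019,0.003],"roll": 0},{"jaw": 1,"linear": [0,0.034,0.005],"roll": 0},{"jaw": 1,"linear": [0,0.049,0.011],"roll": 0},{"jaw": 1,"linear": [0,0.063,0.02],"roll": 0},{"jaw": 1,"linear": [0,0.075,0.032],"roll": 0},{"jaw": 1,"linear": [0,0.084,0.047],"roll": 0},{"jaw": 1,"linear": [0,0.089,0.064],"roll": 0},{"jaw": 1,"linear": [0,0.093,0.072],"roll": 0},{"jaw": 1,"linear": [0,0.095,0.081],"roll": 0},{"jaw": 1,"linear": [0,0.097,0.091],"roll": 0},{"jaw": 1,"linear": [0,0.096,0.103],"roll": 0},{"jaw": 1,"linear": [0,0.093,0.115],"roll": 0},{"jaw": 1,"linear": [0,0.088,0.127],"roll": 0},{"jaw": 1,"linear": [0,0.08,0.138],"roll": 0},{"jaw": 1,"linear": [0,0.069,0.149],"roll": 0},{"jaw": 1,"linear": [0,0.055,0.156],"roll": 0},{"jaw": 1,"linear": [0,0.044,0.162],"roll": 0},{"jaw": 1,"linear": [0,0.031,0.166],"roll": 0},{"jaw": 1,"linear": [0,0.016,0.167],"roll": 0},{"jaw": 1,"linear": [0,0.001,0.165],"roll": 0}]}}

```text
t: 5.08
tool_pos: [0.6476, 0.0373, 0.0743]
orientation: [-0.003, 1.569, 0.001]
force: [0.4, 3.1, -0.5]
opening: 0.0004
```

```bash
python3 - <<'E'
from h import *
s=read_state();p=np.array(s['tool_pos']);print(torque(),s['orientation'].round(3))
for th in range(-40,-390,-4):
    print(th,(tgt(th)*1e3).round(1),end=' ; ')
E
```

```text
(5.075, array([0.6476, 0.0373, 0.0743]), array([ 0.4 ,  3.13, -0.51]), array([ 0.407, -0.015, -0.019]), 'F-part', np.float64(0.166)) [-3.000e-03  1.569e+00  1.000e-03]
-40 [644.   38.2] ; -44 [642.9  34.5] ; -48 [641.4  31. ] ; -52 [639.7  27.5] ; -56 [637.6  24.1] ; -60 [635.1  20.9] ; -64 [632.4  17.9] ; -68 [629.4  15.1] ; -72 [626.1  12.5] ; -76 [622.5  10.3] ; -80 [618.8   8.3] ; -84 [614.8   6.7] ; -88 [610.7   5.5] ; -92 [607.7   4.6] ; -96 [605.8   3.7] ; -100 [603.8   3. ] ; -104 [601.7   2.3] ; -108 [599.5   1.7] ; -112 [597.2   1.2] ; -116 [594.7   0.8] ; -120 [592.1   0.6] ; -124 [589.5   0.6] ; -128 [586.7   0.8] ; -132 [583.9   1.1] ; -136 [581.    1.7] ; -140 [578.1   2.6] ; -144 [575.2   3.7] ; -148 [572.3   5. ] ; -152 [569.4   6.6] ; -156 [566.6   8.6] ; -160 [563.9  10.7] ; -164 [561.4  13.2] ; -168 [559.   15.9] ; -172 [556.8  18.9] ; -176 [554.8  22.1] ; -180 [553.1  25.5] ; -184 [551.6  28.1] ; -188 [550.3  30.8] ; -192 [549.1  33.8] ; -196 [548.2  36.9] ; -200 [547.5  40.1] ; -204 [547.   43.5] ; -208 [546.9  47. ] ; -212 [547.   50.6] ; -216 [547.5  54.2] ; -2
[... 200 characters left out ...]
85.7] ; -260 [573.4  87.7] ; -264 [577.4  89.3] ; -268 [581.5  90.5] ; -272 [584.5  91.4] ; -276 [586.4  92.3] ; -280 [588.4  93. ] ; -284 [590.5  93.7] ; -288 [592.7  94.3] ; -292 [595.   94.8] ; -296 [597.5  95.2] ; -300 [600.1  95.4] ; -304 [602.7  95.4] ; -308 [605.5  95.2] ; -312 [608.3  94.9] ; -316 [611.2  94.3] ; -320 [614.1  93.4] ; -324 [617.   92.3] ; -328 [619.9  91. ] ; -332 [622.8  89.4] ; -336 [625.6  87.4] ; -340 [628.3  85.3] ; -344 [630.8  82.8] ; -348 [633.2  80.1] ; -352 [635.4  77.1] ; -356 [637.4  73.9] ; -360 [639.1  70.5] ; -364 [640.6  67.9] ; -368 [641.9  65.2] ; -372 [643.1  62.2] ; -376 [644.   59.1] ; -380 [644.7  55.9] ; -384 [645.2  52.5] ; -388 [645.3  49. ] ;
```

Call:
{"api": "apply_moves", "payload": {"series": [{"jaw": 1,"linear": [0,-0.011,-0.008],"roll": 0},{"jaw": 1,"linear": [0,-0.022,-0.017],"roll": 0},{"jaw": 1,"linear": [0,-0.033,-0.026],"roll": 0},{"jaw": 1,"linear": [0,-0.043,-0.039],"roll": 0},{"jaw": 1,"linear": [0,-0.043,-0.039],"roll": 0}]}}

```text
t: 5.7
tool_pos: [0.6237, 0.0106, 0.0745]
orientation: [-0.003, 1.569, -0.0]
force: [0.2, -0.5, 0.3]
opening: 0.0002
```

Call:
{"api": "apply_moves", "payload": {"series": [{"jaw": 1,"linear": [0,-0.003,-0.0065],"roll": 0},{"jaw": 1,"linear": [0,-0.006,-0.013],"roll": 0}]}}

```text
t: 5.95
tool_pos: [0.6158, 0.0071, 0.0745]
orientation: [-0.003, 1.569, -0.0]
force: [1.2, 1.8, 0.6]
opening: 0.0004
```

```bash
python3 - <<'E'
from h import *
print(torque())
E
```

```text
(5.95, array([0.6158, 0.0071, 0.0745]), array([1.18, 1.82, 0.59]), array([ 0.278, -0.243,  0.008]), 'F-part', np.float64(0.084))
```

Call:
{"api": "apply_moves", "payload": {"series": [{"jaw": 1,"linear": [0,-0.002,-0.007],"roll": 0},{"jaw": 1,"linear": [0,-0.004,-0.0135],"roll": 0}]}}

```text
t: 6.2
tool_pos: [0.6078, 0.0048, 0.0746]
orientation: [-0.003, 1.568, 0.0]
force: [3.7, 1.7, -1.6]
opening: 0.0004
```

Call:
{"api": "apply_moves", "payload": {"series": [{"jaw": 1,"linear": [0,-0.002,-0.004],"roll": 0},{"jaw": 1,"linear": [0,-0.0035,-0.0078],"roll": 0}]}}

```text
t: 6.45
tool_pos: [0.6032, 0.0026, 0.0748]
orientation: [-0.003, 1.568, 0.0]
force: [2.5, 1.4, -0.7]
opening: 0.0008
```

```bash
python3 - <<'E'
from h import *
print(torque())
E
```

```text
(6.45, array([0.6032, 0.0026, 0.0748]), array([ 2.55,  1.42, -0.71]), array([ 0.237, -0.617, -0.066]), 'F-part', np.float64(0.126))
```

Call:
{"api": "apply_moves", "payload": {"series": [{"jaw": 1,"linear": [0,-0.001,-0.004],"roll": 0},{"jaw": 1,"linear": [0,-0.002,-0.008],"roll": 0}]}}

```text
t: 6.7
tool_pos: [0.5984, 0.0012, 0.0749]
orientation: [-0.003, 1.567, -0.0]
force: [2.8, 1.3, 0.1]
opening: 0.0004
```

Call:
{"api": "apply_moves", "payload": {"series": [{"jaw": 1,"linear": [0,-0.0005,-0.0045],"roll": 0},{"jaw": 1,"linear": [0,-0.001,-0.0095],"roll": 0}]}}

```text
t: 6.95
tool_pos: [0.5926, 0.0005, 0.0749]
orientation: [-0.003, 1.567, -0.0]
force: [2.7, 0.2, 0.0]
opening: 0.0004
```

Call:
{"api": "apply_moves", "payload": {"series": [{"jaw": 1,"linear": [0,0,-0.005],"roll": 0},{"jaw": 1,"linear": [0,0.0005,-0.01],"roll": 0}]}}

```text
t: 7.2
tool_pos: [0.5863, 0.0007, 0.0749]
orientation: [-0.004, 1.567, -0.0]
force: [2.0, 0.2, -0.7]
opening: 0.0003
```

Call:
{"api": "apply_moves", "payload": {"series": [{"jaw": 1,"linear": [0,0.001,-0.005],"roll": 0},{"jaw": 1,"linear": [0,0.002,-0.01],"roll": 0}]}}

```text
t: 7.45
tool_pos: [0.5801, 0.0018, 0.0749]
orientation: [-0.004, 1.567, -0.001]
force: [3.0, -0.7, 0.2]
opening: 0.0002
```

Call:
{"api": "apply_moves", "payload": {"series": [{"jaw": 1,"linear": [0,0.0018,-0.0055],"roll": 0},{"jaw": 1,"linear": [0,0.004,-0.0107],"roll": 0}]}}

```text
t: 7.7
tool_pos: [0.5733, 0.0042, 0.0748]
orientation: [-0.004, 1.567, -0.001]
force: [1.6, 0.5, 0.3]
opening: 0.0003
```

Call:
{"api": "apply_moves", "payload": {"series": [{"jaw": 1,"linear": [0,0.003,-0.005],"roll": 0},{"jaw": 1,"linear": [0,0.0065,-0.01],"roll": 0}]}}

```text
t: 7.95
tool_pos: [0.567, 0.0082, 0.0748]
orientation: [-0.004, 1.568, -0.001]
force: [2.2, -1.5, -0.2]
opening: 0.0005
```

Call:
{"api": "apply_moves", "payload": {"series": [{"jaw": 1,"linear": [0,0.004,-0.005],"roll": 0},{"jaw": 1,"linear": [0,0.0083,-0.0095],"roll": 0}]}}

```text
t: 8.2
tool_pos: [0.561, 0.0132, 0.0747]
orientation: [-0.004, 1.568, -0.001]
force: [1.5, -1.3, -0.0]
opening: 0.0004
```

Call:
{"api": "apply_moves", "payload": {"series": [{"jaw": 1,"linear": [0,0.005,-0.0045],"roll": 0},{"jaw": 1,"linear": [0,0.0108,-0.008],"roll": 0}]}}

```text
t: 8.45
tool_pos: [0.5559, 0.0199, 0.0746]
orientation: [-0.004, 1.568, -0.001]
force: [2.0, -1.2, -0.3]
opening: 0.0005
```

```bash
python3 - <<'E'
from h import *
print(torque())
E
```

```text
(8.45, array([0.5559, 0.0199, 0.0746]), array([ 1.99, -1.2 , -0.32]), array([-0.281, -0.331, -0.014]), 'F-part', np.float64(0.104))
```

Call:
{"api": "apply_moves", "payload": {"series": [{"jaw": 1,"linear": [0,0.0055,-0.0035],"roll": 0},{"jaw": 1,"linear": [0,0.0115,-0.006],"roll": 0}]}}

```text
t: 8.7
tool_pos: [0.5521, 0.027, 0.0745]
orientation: [-0.004, 1.568, -0.001]
force: [1.9, -1.3, -0.4]
opening: 0.0004
```

Call:
{"api": "apply_moves", "payload": {"series": [{"jaw": 1,"linear": [0,0.005,-0.0025],"roll": 0},{"jaw": 1,"linear": [0,0.01,-0.0045],"roll": 0}]}}

```text
t: 8.95
tool_pos: [0.55, 0.0318, 0.0747]
orientation: [-0.006, 1.567, -0.003]
force: [6.7, -10.2, -2.5]
opening: 0.0004
```

Resistance has jumped, so I'll work out the torque.

```bash
python3 - <<'E'
from h import *
print(torque()); print([tgt(t).round(4).tolist() for t in(-186,-189,-192,-195,-198,-201)])
E
```

```text
(8.95, array([0.55  , 0.0318, 0.0747]), array([  6.72, -10.23,  -2.54]), array([-1.751, -1.035, -0.153]), 'F-part', np.float64(0.58))
[[0.5509, 0.0294], [0.55, 0.0316], [0.5491, 0.0338], [0.5484, 0.0361], [0.5478, 0.0385], [0.5473, 0.041]]
```

Call:
{"api": "apply_moves", "payload": {"series": [{"jaw": 1,"linear": [0,0.003,-0.001],"roll": 0},{"jaw": 1,"linear": [0,0.0057,-0.002],"roll": 0}]}}

```text
t: 9.2
tool_pos: [0.5497, 0.0333, 0.0749]
orientation: [-0.008, 1.565, -0.006]
force: [5.6, -10.8, -3.5]
opening: 0.0005
```

```bash
python3 - <<'E'
from h import *
print(torque())
E
```

```text
(9.2, array([0.5497, 0.0333, 0.0749]), array([  5.65, -10.84,  -3.47]), array([-2.02 , -0.919, -0.206]), 'F-part', np.float64(0.586))
```

Call:
{"api": "apply_moves", "payload": {"series": [{"jaw": 1,"linear": [0,0.004,-0.001],"roll": 0},{"jaw": 1,"linear": [0,0.0067,-0.002],"roll": 0}]}}

```text
t: 9.45
tool_pos: [0.5494, 0.035, 0.0749]
orientation: [-0.01, 1.563, -0.01]
force: [6.3, -13.3, -4.3]
opening: 0.0006
```

```bash
python3 - <<'E'
from h import *
print(torque())
E
```

```text
(9.45, array([0.5494, 0.035 , 0.0749]), array([  6.34, -13.34,  -4.29]), array([-2.201, -1.041, -0.222]), 'F-part', np.float64(0.705))
```

Call:
{"api": "apply_moves", "payload": {"series": [{"jaw": 1,"linear": [0,0.004,-0.001],"roll": 0},{"jaw": 1,"linear": [0,0.007,-0.002],"roll": 0}]}}

```text
t: 9.7
tool_pos: [0.5491, 0.0366, 0.075]
orientation: [-0.012, 1.561, -0.014]
force: [6.2, -13.9, -3.9]
opening: 0.0005
```

```bash
python3 - <<'E'
from h import *
print(torque())
E
```

```text
(9.7, array([0.5491, 0.0366, 0.075 ]), array([  6.21, -13.87,  -3.93]), array([-2.445, -1.064, -0.201]), 'F-part', np.float64(0.723))
```

Call:
{"api": "apply_moves", "payload": {"series": [{"jaw": 1,"linear": [0,0.004,-0.001],"roll": 0},{"jaw": 1,"linear": [0,0.0072,-0.0015],"roll": 0}]}}

```text
t: 9.95
tool_pos: [0.5491, 0.038, 0.0751]
orientation: [-0.015, 1.559, -0.018]
force: [7.6, -16.0, -3.8]
opening: 0.0005
```

```bash
python3 - <<'E'
from h import *
print(torque())
E
```

```text
(9.95, array([0.5491, 0.038 , 0.0751]), array([  7.63, -16.03,  -3.82]), array([-2.694, -1.081, -0.223]), 'F-part', np.float64(0.83))
```

The torque is about 0.61 N m (force and moment combined) after about 9° of wind-down. I'll back off and lift clear.

Call:
{"api": "apply_moves", "payload": {"series": [{"jaw": 1,"linear": [0,-0.01,-0.003],"roll": 0},{"jaw": 1,"linear": [0,-0.02,-0.006],"roll": 0},{"jaw": 1,"linear": [0,-0.02,-0.006],"roll": 0},{"jaw": 1,"linear": [-0.1,-0.02,-0.006],"roll": 0},{"jaw": 1,"linear": [-0.2,-0.02,-0.006],"roll": 0},{"jaw": 1,"linear": [-0.25,-0.02,-0.006],"roll": 0},{"jaw": 1,"linear": [-0.25,-0.1,-0.006],"roll": 0},{"jaw": 1,"linear": [-0.25,-0.2,-0.006],"roll": 0},{"jaw": 1,"linear": [-0.25,-0.3,-0.006],"roll": 0},{"jaw": 1,"linear": [-0.25,-0.4,-0.006],"roll": 0},{"jaw": 1,"linear": [-0.25,-0.5,-0.006],"roll": 0},{"jaw": 1,"linear": [-0.25,-0.6,-0.006],"roll": 0},{"jaw": 1,"linear": [-0.25,-0.6,-0.006],"roll": 0},{"jaw": 1,"linear": [-0.25,-0.6,-0.006],"roll": 0}]}}

```text
t: 11.7
tool_pos: [0.5429, -0.3183, 0.2321]
orientation: [-0.013, 1.56, -0.018]
force: [0.4, 0.4, 0.9]
opening: 0.0003
```

```bash
python3 - <<'E'
from h import *
print(torque())
T=np.load('top0.npz')['im'];S=np.load('side0.npz')['im']
im,*_=cam('side');im2,*_=cam('top')
f=lambda x:cv2.resize(x,(400,300),interpolation=cv2.INTER_CUBIC)
o=np.vstack([np.hstack([f(x[190:265,185:285]),f(y[155:230,210:310])]) for x,y in((S,T),(im,im2))])
cv2.imwrite('pics/c2.png',o)
for n,a,b in(('top',T,im2),('side',S,im)):
    d=(cv2.absdiff(a,b).max(2)>40).astype(np.uint8); k,l,st,_=cv2.connectedComponentsWithStats(d)
    print(n,[s.tolist() for s in st[1:] if s[4]>30])
E
```

```text
(11.7, array([ 0.5429, -0.3183,  0.2321]), array([0.4 , 0.45, 0.91]), array([0.027, 0.027, 0.012]), 'F-part', np.float64(0.121))
top [[261, 105, 299, 315, 38005], [520, 152, 10, 9, 54], [283, 161, 6, 17, 59], [258, 164, 6, 14, 52], [268, 168, 8, 11, 49], [512, 201, 6, 11, 47], [271, 202, 6, 11, 36], [236, 204, 8, 9, 42], [103, 245, 128, 90, 3406], [253, 254, 84, 71, 2776], [167, 361, 92, 59, 3095], [0, 364, 49, 56, 1976], [263, 377, 21, 19, 148]]
side [[264, 0, 36, 45, 529], [295, 0, 5, 17, 53], [455, 0, 105, 188, 7290], [271, 46, 27, 35, 582], [268, 78, 28, 36, 439], [243, 87, 225, 127, 3979], [289, 97, 15, 20, 69], [518, 96, 34, 7, 108], [306, 109, 14, 3, 34], [484, 113, 24, 9, 64], [290, 118, 15, 16, 55], [483, 121, 46, 50, 1255], [305, 124, 31, 6, 73], [222, 130, 33, 20, 328], [540, 131, 20, 37, 382], [290, 136, 14, 14, 32], [304, 141, 36, 6, 88], [498, 173, 17, 8, 54], [228, 200, 15, 10, 68], [319, 200, 108, 58, 2458], [219, 208, 29, 7, 104], [256, 214, 23, 13, 158], [215, 219, 20, 11, 77], [256, 228, 14, 6, 33], [549, 242, 11, 50, 301], [300, 245, 131, 167, 6031], [556, 335, 4, 21, 65]]
```

View pics/c2.png

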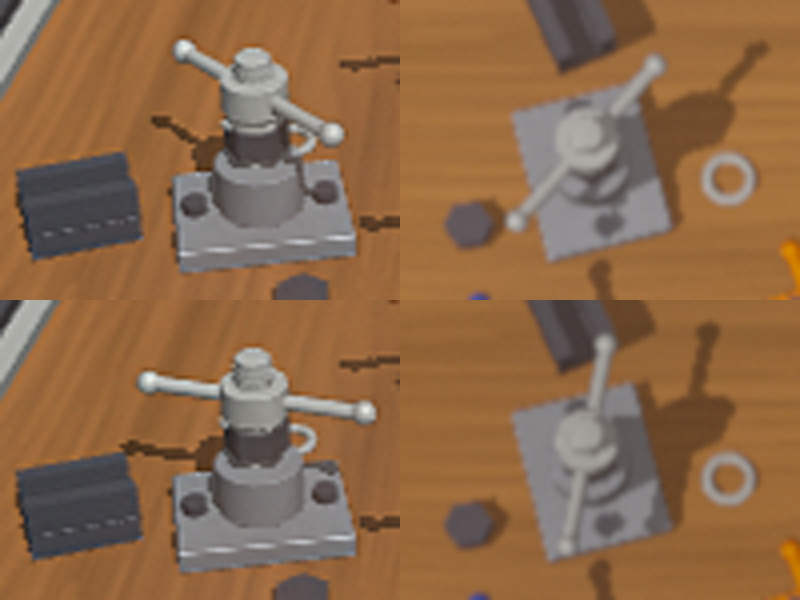

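The lower row (after) shows the bar turned and the nut lower, at about the same place as predicted, and the bystanders and stop nut look unchanged. I'll check the bar angle for spring-back.

```bash
python3 - <<'E'
from h import *
T=np.load('top0.npz');S=np.load('side0.npz')
P=[tri(T,S,a,b) for a,b in(((260.75,165.75),(222.25,210.5)),((252,216.25),(276.5,217.75)))]
for p in P: print(p[0].round(4),p[1])
v=P[0][0]-P[1][0];print(np.linalg.norm(v),np.degrees(np.arctan2(v[1],v[0]))-180,(P[0][0]+P[1][0])/2)
print(read_state()['q'].round(2))
E
```

```text
[0.6654 0.0378 0.0932] [array([-0. , -0.2]), array([0.3, 0.1])]
[0.5264 0.06   0.0925] [array([-0. , -0.2]), array([0.2, 0. ])]
0.14075139712821763 -189.0793669803742 [0.59587739 0.04891799 0.09285017]
[-0.6   0.18  1.41 -0.01  1.53 -2.17]
```

The bar sits at -189°, while my finger-geometry estimate was about -197°. That is either spring-back or a thinner finger than I assumed. A gentle re-touch will tell: if there's no force until the finger is back at about (0.549, 0.038), the nut did not spring back.

Call:
{"api": "apply_moves", "payload": {"series": [{"jaw": 1,"linear": [0,0.1,0],"roll": 0},{"jaw": 1,"linear": [0,0.2,0],"roll": 0},{"jaw": 1,"linear": [0,0.3,0],"roll": 0},{"jaw": 1,"linear": [0,0.4,0],"roll": 0},{"jaw": 1,"linear": [0,0.5,0.002],"roll": 0},{"jaw": 1,"linear": [0,0.565,0.004],"roll": 0},{"jaw": 1,"linear": [0,0.565,0.004],"roll": 0},{"jaw": 1,"linear": [0,0.565,0.004],"roll": 0}]}}

```text
t: 12.8
tool_pos: [0.5457, 0.0221, 0.2258]
orientation: [-0.017, 1.559, -0.015]
force: [-0.1, -0.5, 0.4]
opening: -0.0002
```

Call:
{"api": "apply_moves", "payload": {"series": [{"jaw": 1,"linear": [0.1,0,0],"roll": 0},{"jaw": 1,"linear": [0.2,0,0],"roll": 0},{"jaw": 1,"linear": [0.25,0,0],"roll": 0},{"jaw": 1,"linear": [0.25,0,0],"roll": 0},{"jaw": 1,"linear": [0.25,0,0],"roll": 0}]}}

```text
t: 13.42
tool_pos: [0.5487, 0.0183, 0.0777]
orientation: [-0.017, 1.557, -0.016]
force: [0.4, -0.1, 0.8]
opening: 0.0003
```

Move to y ≈ 0.036 (17.5 mm), which is still 2 mm short of the final push position.

Call:
{"api": "apply_moves", "payload": {"series": [{"jaw": 1,"linear": [0,0.01,0],"roll": 0},{"jaw": 1,"linear": [0,0.02,0],"roll": 0},{"jaw": 1,"linear": [0,0.025,0],"roll": 0},{"jaw": 1,"linear": [0,0.029,0],"roll": 0}]}}

```text
t: 13.92
tool_pos: [0.5487, 0.0361, 0.0775]
orientation: [-0.017, 1.556, -0.016]
force: [-0.0, -0.1, 0.6]
opening: 0.0002
```

No force at y = 0.0361. Two more mm, to the old contact position.

Call:
{"api": "apply_moves", "payload": {"series": [{"jaw": 1,"linear": [0,0.002,0],"roll": 0},{"jaw": 1,"linear": [0,0.0035,0],"roll": 0}]}}

```text
t: 14.18
tool_pos: [0.5488, 0.0372, 0.0775]
orientation: [-0.018, 1.556, -0.017]
force: [0.8, -6.6, 0.3]
opening: 0.0001
```

```bash
python3 - <<'E'
from h import *
print(torque())
E
```

```text
(14.175, array([0.5488, 0.0372, 0.0775]), array([ 0.83, -6.65,  0.28]), array([-1.173, -0.03 , -0.024]), 'F-part', np.float64(0.324))
```

The bar pushes back at once (0.30 N m with no movement) at y ≈ 0.037. So there was no spring-back, and the angle mismatch came from my assumed finger width. Retreating to hand in.

Call:
{"api": "apply_moves", "payload": {"series": [{"jaw": 1,"linear": [0,-0.01,0],"roll": 0},{"jaw": 1,"linear": [0,-0.03,0],"roll": 0},{"jaw": 1,"linear": [0,-0.03,0],"roll": 0},{"jaw": 1,"linear": [-0.1,-0.03,0],"roll": 0},{"jaw": 1,"linear": [-0.2,-0.03,0],"roll": 0},{"jaw": 1,"linear": [-0.25,-0.03,0],"roll": 0},{"jaw": 1,"linear": [-0.25,-0.03,0],"roll": 0},{"jaw": 1,"linear": [-0.25,-0.03,0],"roll": 0}]}}

```text
t: 15.18
tool_pos: [0.546, 0.0227, 0.2264]
orientation: [-0.018, 1.558, -0.017]
force: [-0.6, 0.0, 0.3]
opening: 0.0007
```

```bash
python3 - <<'E'
from h import *
print(torque()); print(close_job())
E
```

```text
(15.175, array([0.546 , 0.0227, 0.2264]), array([-0.59,  0.  ,  0.27]), array([ 0.06 ,  0.014, -0.024]), 'F-part', np.float64(-0.015))
the job is handed in; nothing more can be done
None
```

I ran the lock nut on the grey depth stop down about 0.91 of a turn and tightened it to about 0.61 N m. I then lifted the arm clear and handed the job in at about 15 s.

- **Tightening:** turning resistance was mostly about 0.1 N m on the way down, then jumped to about 0.43 N m at the washer. I wound it on roughly 8° more, in about 2° steps. The highest torque I read was 0.61 N m, below the 0.9 N m that drags the stop nut.
- **Re-touch check:** the bar held at 0.30 N m without moving, so the nut did not spring back. The cameras put the bar at 0.093 m, about 4 mm lower than at the start, against 4.6 mm expected from the turns.
- **Disagreement:** the cameras gave a bar angle of -189°, while my estimate from the finger position was -197°. The re-touch points to my having assumed too thick a finger, not to the nut turning back.
- **Not measured directly:** I inferred the washer's rotation from the bar's travel. I judged the stop nut and the nearby objects unmoved by eye from a before/after crop, and did not check the objects farther off.

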